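Hold the price-card clip open on the yellow card

ROBOT

A 7-joint arm with a two-finger parallel gripper is mounted at the origin on the work surface. World frame = base frame: x ahead of the robot, y to its left, z up, the work surface at z = 0. Lengths are in mm, angles in rad, forces in N, time in s.
With the tool pointing down it reaches from about 400 to 850 mm from the base axis. Payload 4.5 kg.
Tool frame: the origin (TCP) lies midway between the tips of the shut fingers; the grasp point (between the pads) lies r.grasp_offset behind it (r.grasp_offset is the distance from the TCP to the grasp point, in mm); z points along the fingers, y is the line along which they close (so a half turn about z gives the same grasp; the last joint's range is limited). The gripper opens to 88 mm and grips with 3 to 60 N. Pads are 18 mm wide; open, the fingers measure 123 mm over their backs; the gripper's body (75 mm by 187 mm) begins 45 mm behind the grasp point.
Start: joints at [1.197, 0.689, -0.195, 1.565, 0.157, 0.902, -0.215], TCP at [247.901, -573.761, 205.843] pointing down, gripper open.
Joint ranges: [-3.01, 3.01], [-0.46, 2.08], [-1.47, 1.51], [0.13, 2.56], [-1, 4.14], [0.04, 2.09], [-2.66, 2.66]. Speed limits (rad/s): [2.57, 2.57, 3.14, 3.14, 3.14, 3.14, 3.14].

INTERFACE

Orientations are given as a unit quaternion [x, y, z, w].
In Python, from bench import state, imaging, job_done, r gives the robot as it stands.
- The arm moves only by the shell command python3 -m pendant 'ROWS' [OPENING] [FORCE]. ROWS is JSON, a list of rows, each a list of 4 numbers: the shift along the tool's x, y, z in m, then the turn about the tool's z in degrees. A call has 1 to 5 rows; each row shifts and turns the commanded pose from where the row before left it, along the tool's axes as they then stand; what a row does not reach is not made up. A row lasts 1/12 s, in which the tool goes at most 41.7 mm and 7.16 degrees, less where a joint would pass 70% of its speed; a pose out of reach is approached as far as the arm can. A call is refused whole if a number of a shift passes 0.0417 or a number of a turn 7.16, either way. A call with a gripper value outside its range is refused whole. OPENING is the gripper's target within -1 to 1 (fully open at 1, half-way at 0, shut at -1), set as the call begins (- or left out, the last holds). The fingers move at their own pace and stop on an object; FORCE is the grip in N (left out, the last holds). Time passes only in rows, so rows that do not move let the fingers close. It gives the time, the measured TCP pose, the force, the opening and the grip force at its end, in the units of the state.
- state(): the state, without advancing time (a new reading comes with each control period).
- imaging.capture(name): name is "scene" or "top" or "wrist"; returns the picture (400x640x3 uint8, red, green, blue); there is no depth.
- imaging.camera_params(name): a dict with "fov_y" (degrees; the focal length in pixels is half the picture's height over the tangent of half this angle, whatever the lens; pixels are square), "cx", "cy" (the principal point, pixels), "pose" (4x4, takes a point from camera to world coordinates). Camera axes: x right, y down, z forward; pixel columns grow to the right and rows downward; lengths in mm; the calibration is good to about 2 mm. A picture is of the moment at which its call begins: read the wrist's pose just before it. camera_params takes no time and is no camera call; for the wrist camera it gives the pose at the moment of the call.
- job_done(): hands the job in; it is judged then, once.
The state is a dict: "time": time; "joint_positions": joint angles; "joint_velocities": joint speeds; "joint_efforts": joint torques, N m; "eef_pos": TCP position; "orientation": TCP orientation; "contact_force": force on the tool from outside, world axes, zero at the start; "wrist_torque": the same for the moment, N m; "finger_gap": finger opening in mm; "finger_force": force on a finger pad.
Only numpy, scipy, OpenCV 4.12 (cv2) and the standard library are available. Lean on these libraries where they do the work, as an engineer would, in place of code of your own. Each camera call takes 0.05 s, during which the arm holds its last target. There are 200 camera calls.

TASK

Take the red spring clip off the front wall of the chalk crate by squeezing its handles, carry it to the yellow price card, and lower it gaping wide over the middle of the card's top edge until you feel the edge come up against the bottom of the clip's mouth. Finish while holding it there: handles still squeezed in the gripper so that the jaws stay wide open around the card, the clip upright and pressing only lightly on the card, ready for the stallholder to slip in a second sheet. Be gentle: do not shove the yellow card's stand, and leave everything else on the table where it is.

Things in the scene. Friction and masses are not known exactly. Their poses are not given: they have to be found in the camera images.
- clip: Red spring clip, 100 g, black middle block; at first parked jaws down, handles up, on the rim of the chalk crate's front wall. Origin: centre of the black block's underside = bottom of the mouth, where a card's edge stops. z up to the handles; x along its 30 mm width (a card's edge lies along x in the mouth); y is the squeezing direction. Same when turned half round about z.
- clip_grip (a point): Between the clip's handles, 32 mm above the clip's origin, axes as the clip's. Handles reach from 6 to 46 mm above that origin, 50 mm over their upper ends at rest; fully squeezed (on their stops) their outer faces are parallel, 30 mm apart. Squeezing takes 2 N at first, 6 N at the stops; a grip of 20 to 30 N holds it firmly on its stops.
- clip_lips (a point): Between the tips of the clip's jaws, 32 mm below the clip's origin, axes as the clip's. The lips are the lowest 8 mm of the jaws: 4.1 mm apart at joint values 0, about 23 mm fully open; the jaws then reach 21 mm to either side (12 mm at rest).
- clip_left (a joint): Angle of the clip's +y arm, rad: about 0 when it is parked, -0.06 shut on nothing, 0.25 fully squeezed open; sprung shut.
- clip_right (a joint): Angle of the clip's -y arm, the same way: about 0 parked, 0.25 fully squeezed open.
- crate: Grey crate of white chalk lumps, 240 x 280 x 70 mm (x, y, z), fixed; its place and yaw differ each time. Origin: centre of its underside. The clip sits anywhere within 70 mm of the middle of the front wall (at crate x = -118 mm, 4 mm thick, top at 70 mm), with its width along the wall. The lumps begin 75 mm behind that wall and rise to about 90 mm.
- yellow_edge (a point): Middle of the top edge of the yellow card, about 120 mm above the table. Its x axis is the card's normal, y runs along the card's edge, z is up. The card is rigid, 4 mm thick, 110 mm wide, and stands upright in a slot on soft foam: pressed from above it starts to give at about 0.9 N and sinks a further 1 mm for each 0.4 N, up to 12 mm.
- yellow_card: The yellow card itself, with a pale panel on both faces; origin at the centre of its lower edge, 86 mm below the top edge; axes as for yellow_edge.
- yellow_stand: The yellow card's loose stand: dark steel foot 70 x 120 x 18 mm (x, y, z) with two aluminium ribs to 40 mm above the table, about 0.8 kg. Origin: centre of its underside; z up. Which of the two stands is nearer differs each time.
- green_stand: The same stand with a green card, same sizes: not to be disturbed. Origin: centre of its underside.
- lump_a: White chalk lump, 74 x 56 x 40 mm, bystander. Origin: centre of its underside.
- lump_b: Brown clay lump, 74 x 56 x 40 mm, bystander. Origin: centre of its underside.
- sweet_box: Open blue box, 150 x 200 x 60 mm, bystander. Origin: centre of its underside.
- bar_gold: Gold-wrapped bar, 30 x 118 x 16 mm, in the blue box, bystander. Origin: centre of its underside.
- bar_blue: Blue-wrapped bar, 30 x 118 x 16 mm, in the blue box, bystander. Origin: centre of its underside.
- tape: Roll of brown tape lying flat, 90 mm across, 24 mm tall, bystander. Origin: centre of its underside.
- jar: Amber jar, 64 mm across, 90 mm tall, bystander. Origin: centre of its underside.
Things that resemble listed ones, but are neither listed nor needed, are in the scene too. What is meant by the clip is not purple, and is the smaller of those in its own colour.

How it is judged (in metres and radians):
On the way:
1. the clip is squeezed open and lifted clear of the crate wall (height (world z) of clip above 0.108 m and contact force between clip and crate below 0.01 N and contact force between the fingers and clip above 1 N), for 0.1 s.
At the end, for the whole second after the job is handed in: Fingers hold the clip squeezed (each arm over 0.15 rad), upright and in line with the yellow card to 14 deg, card edge within 3 mm of the mouth's bottom, 5.5 mm of its centre plane, 25 mm of mid-edge, pressed with 0.4-12 N, at rest; stand moved under 25 mm, bystanders under 30 mm (value of joint each of clip_left, clip_right above 0.15 rad and x of yellow_edge in the frame of clip between -0.025 and 0.025 m and y of yellow_edge in the frame of clip between -0.0055 and 0.0055 m and z of yellow_edge in the frame of clip between -0.003 and 0.003 m and angle between the x axis of clip and the y axis of yellow_card, either way round below 0.25 rad and angle between clip's own z axis and vertical below 0.25 rad and contact force between clip and yellow_card between 0.4 and 12 N and contact force between the fingers and clip above 2 N and contact force between clip and crate below 0.01 N and linear speed of clip below 0.02 m/s and distance of yellow_stand from where it was at the start of the episode below 0.025 m and angle between yellow_stand's own z axis and vertical below 0.1 rad and distance of each of green_stand, lump_a, lump_b, sweet_box, bar_gold, bar_blue, tape, jar from where it was at the start of the episode below 0.03 m); the arm keeps its last pose, push and grip.
It fails at once if the yellow card is pressed or struck hard (over 25 N) (contact force between anything else and yellow_card above 25 N).
It fails at once if the yellow stand is shoved (25 mm or more) (distance of yellow_stand from where it was at the start of the episode above 0.025 m).
It fails at once if a bystander is disturbed (30 mm or more) (distance of any of green_stand, lump_a, lump_b, sweet_box, bar_gold, bar_blue, tape, jar from where it was at the start of the episode above 0.03 m).
It also fails if it takes over 38 s, if anything falls off the work surface, if the arm or the gripper's body presses on something with over 40 N, if the wrist force passes 120 N, or if a joint passes its speed limit or range.

## Working session

There is one attempt and no reset: what is moved stays moved. The work goes in short steps, Python scripts to look and compute and a shell command to move; the robot and the scene stay as the last step left them, time stands still between calls to the robot, and variables do not carry over. Pictures are saved under pics/ and viewed, at most 10 in all, crops included, and the job is handed in when it is done.

```bash
mkdir -p pics; ls
python3 - <<'E'
from bench import state, imaging, r
import cv2, numpy as np
s=state();print({k:np.round(v,3) for k,v in s.items()},r.grasp_offset)
for n in("scene","top"):
    im=imaging.capture(n);cv2.imwrite(f"pics/{n}0.png",im[:,:,::-1]);p=imaging.camera_params(n);print(n,p['fov_y'],p['cx'],p['cy'],np.round(p['pose'],3).tolist())
E
```

```text
pics
{'time': np.float64(0.0), 'joint_positions': array([ 1.197,  0.69 , -0.195,  1.566,  0.157,  0.902, -0.215]), 'joint_velocities': array([ 0.   ,  0.002, -0.002, -0.   , -0.   ,  0.   ,  0.   ]), 'joint_efforts': array([ 0.0000e+00, -5.2757e+01, -1.2670e+00, -1.5344e+01, -5.3000e-02,
        7.0000e-03,  0.0000e+00]), 'eef_pos': array([ 247.559, -573.14 ,  205.   ]), 'orientation': array([ 0.979,  0.203, -0.   , -0.001]), 'contact_force': array([0.477, 0.159, 0.375]), 'wrist_torque': array([ 0.005, -0.013,  0.018]), 'finger_force': np.float64(0.0), 'finger_gap': np.float64(88.227)} 18.700000000000003
scene 55.274363484490735 317.68759091433236 203.12483513922052 [[-0.766, 0.343, -0.544, 1085.709], [0.643, 0.428, -0.635, 657.022], [0.015, -0.836, -0.548, 622.527], [0.0, 0.0, 0.0, 1.0]]
top 47.635347703066444 317.07071063074875 194.97318830510798 [[-0.028, -0.991, 0.129, 387.202], [-1.0, 0.027, -0.005, 49.846], [0.001, -0.129, -0.992, 1380.386], [0.0, 0.0, 0.0, 1.0]]
```

View pics/top0.png

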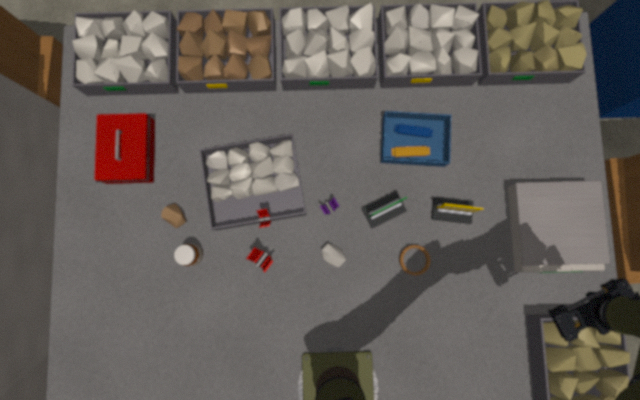

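View pics/scene0.png

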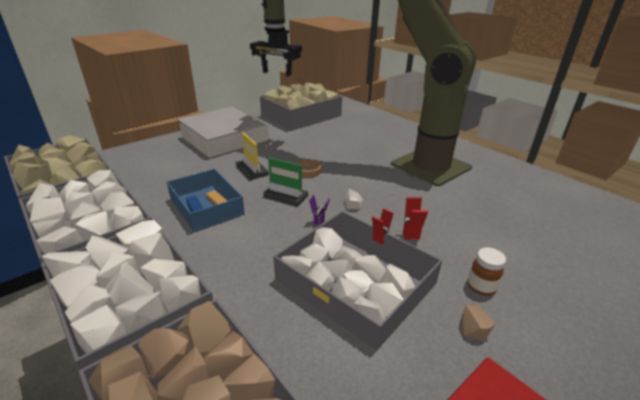

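Red candidates, in top view:
- the clip at (264,216), on the crate's front wall;
- the clip at (260,259), lying on the table and bigger;
- the big red box at (125,147).

The purple clip at (328,205) is excluded. The one on the wall fits, being smaller and parked on the rim. I'll measure it and confirm with a crop.

```bash
cat > h.py <<'E'
import cv2, numpy as np
from bench import imaging
def ray(n,uv,P=None):
    p=P or imaging.camera_params(n); f=200/np.tan(np.radians(p['fov_y']/2)); T=np.array(p['pose'])
    d=T[:3,:3]@np.array([(uv[0]-p['cx'])/f,(uv[1]-p['cy'])/f,1]); return T[:3,3],d/np.linalg.norm(d)
def plane(n,uv,z,P=None):
    o,d=ray(n,uv,P); return o+d*(z-o[2])/d[2]
def tri(rs):
    A=0;b=0
    for o,d in rs:
        M=np.eye(3)-np.outer(d,d);A=A+M;b=b+M@o
    x=np.linalg.solve(A,b);return x,[np.linalg.norm((np.eye(3)-np.outer(d,d))@(x-o)) for o,d in rs]
def proj(n,X,P=None):
    p=P or imaging.camera_params(n); f=200/np.tan(np.radians(p['fov_y']/2)); T=np.array(p['pose'])
    c=T[:3,:3].T@(np.asarray(X)-T[:3,3]); return np.array([f*c[0]/c[2]+p['cx'],f*c[1]/c[2]+p['cy']])
def mask(im,col):
    h=cv2.cvtColor(im,cv2.COLOR_RGB2HSV);H,S,V=[h[:,:,i].astype(int) for i in range(3)]
    return {'red':((H<6)|(H>174))&(S>150)&(V>60),'yellow':(H>20)&(H<32)&(S>140)&(V>110)}[col].astype(np.uint8)
def blobs(m,mn=15):
    n,l,s,c=cv2.connectedComponentsWithStats(m,connectivity=8);out=[]
    for i in range(1,n):
        if s[i,4]>=mn:
            pts=np.argwhere(l==i)[:,::-1].astype(np.float32);out.append((s[i,4],c[i].round(1).tolist(),s[i,:4].tolist(),[np.round(x,1).tolist() if not np.isscalar(x) else round(x,1) for x in cv2.minAreaRect(pts)]))
    return out
E
python3 - <<'E'
from h import *
a=[]
for n,c,pad in(("top",(262,235),45),("scene",(395,222),45),("top",(440,210),45),("scene",(255,160),45)):
    im=cv2.imread(f"pics/{n}0.png");x,y=c
    a.append(cv2.resize(im[y-34:y+34,x-45:x+45],(395,298),interpolation=cv2.INTER_CUBIC))
cv2.imwrite("pics/crop1.png",np.vstack([np.hstack(a[:2]),np.hstack(a[2:])]))
for n in("top","scene"):
    im=cv2.imread(f"pics/{n}0.png")[:,:,::-1].copy()
    for col in("red","yellow"):
        for b in blobs(mask(im,col)):print(n,col,b)
E
```

```text
top red (np.int32(3681), [123.8, 148.0], [95, 113, 59, 70], [[124.0, 147.5], [69.0, 58.0], 90.0])
top red (np.int32(77), [263.0, 212.9], [258, 209, 12, 9], [[263.3, 212.6], [7.9, 10.5], 80.5])
top red (np.int32(42), [264.6, 223.6], [260, 221, 10, 6], [[264.5, 223.7], [4.3, 9.8], 78.7])
top red (np.int32(143), [255.0, 254.6], [247, 248, 17, 15], [[255.1, 254.6], [10.8, 14.7], 33.7])
top red (np.int32(95), [266.3, 263.2], [261, 256, 11, 16], [[266.3, 263.3], [7.2, 15.0], 36.9])
top yellow (np.int32(73), [421.6, 79.5], [412, 78, 20, 4], [[421.5, 79.5], [3.0, 19.0], 90.0])
top yellow (np.int32(65), [216.3, 84.8], [207, 83, 19, 5], [[216.0, 84.8], [3.6, 18.1], 86.2])
top yellow (np.int32(175), [460.6, 207.0], [440, 203, 43, 8], [[461.0, 207.1], [42.1, 4.8], 6.8])
scene red (np.int32(642), [413.8, 218.4], [404, 198, 23, 41], [[415.2, 218.3], [20.4, 41.3], 5.7])
scene red (np.int32(359), [380.8, 225.6], [373, 210, 19, 34], [[379.5, 225.0], [17.1, 32.7], 20.2])
scene red (np.int32(2078), [493.2, 385.3], [448, 358, 97, 42], [[496.0, 378.5], [96.0, 41.0], -0.0])
scene yellow (np.int32(72), [249.2, 141.3], [243, 134, 13, 17], [[249.5, 141.5], [19.8, 4.2], 45.0])
scene yellow (np.int32(85), [250.5, 156.2], [244, 148, 13, 17], [[250.0, 156.0], [18.9, 6.7], 33.7])
scene yellow (np.int32(76), [320.6, 294.6], [314, 288, 14, 14], [[320.4, 294.6], [18.0, 4.4], 33.7])
```

View pics/crop1.png

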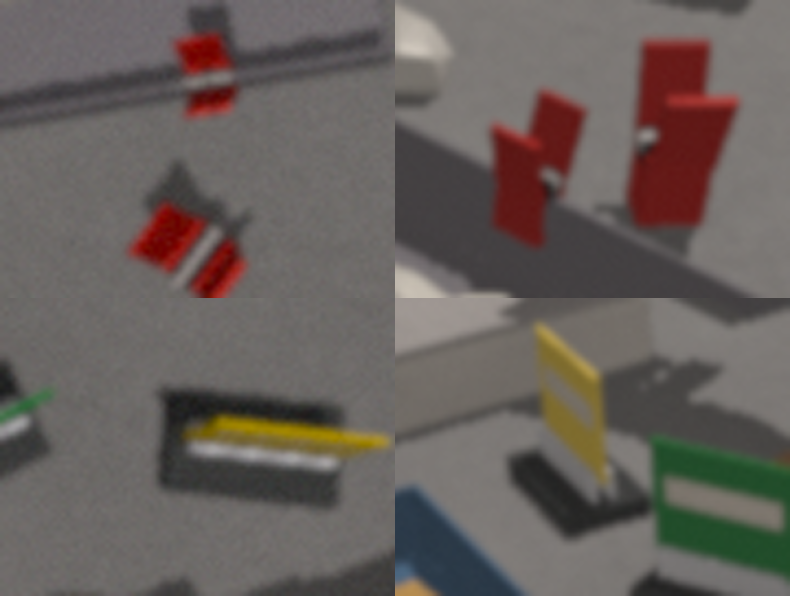

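The crop shows the small red clip on the rim at top-view (263,218). It straddles the wall with its handles up, while the bigger one lies beyond on the table. The yellow card's top edge runs (444,203) to (484,207) in top view, its stand just beneath. Next I triangulate.

Run:
```python
from h import *
pts={'bR':((267,208.5),(372.1,216.2)),'bL':((257,210.6),(383.2,221.7)),'fR':((270,225.6),(383.2,209)),'fL':((259.6,227.6),(393.3,212.6)),
'yR':((483.8,207),(242.3,132.2)),'yL':((444,203.6),(257.4,144.7))}
R={}
for k,(a,b) in pts.items():
    x,e=tri([ray('top',a),ray('scene',b)]);R[k]=x;print(k,x.round(1),np.round(e,1))
print(np.mean([R[k] for k in('bR','bL','fR','fL')],0),(R['yR']+R['yL'])/2)
for z in(116,120,130):
    print(z,*[plane('top',pts[k][0],z)[:2].round(1) for k in('bR','bL','fR','fL')])
print('y@120',*[plane('top',pts[k][0],120).round(1) for k in('yR','yL')])
# crate front wall line from top crop (outer corners)
for z in(70,):
    print('wall',plane('top',(213,228),z).round(1),plane('top',(304,213),z).round(1))
```

```text
bR [516.9 186.3 112.3] [1.2 1.2]
bL [511.6 215.3 110.5] [1.8 1.8]
fR [469.1 178.8 108.2] [0.9 0.9]
fL [464.6 207.2 110.9] [0.2 0.2]
yR [ 503.  -421.3  116.8] [2.2 2.2]
yL [ 515.3 -310.4  114.7] [3. 3.]
[490.53692274 196.89215465 110.44498193] [ 509.16624976 -365.84010191  115.70697177]
116 [517.3 185. ] [512.2 213.1] [469.2 177.3] [464.4 206.3]
120 [516.9 184.6] [511.8 212.6] [468.9 176.9] [464.2 205.9]
130 [515.9 183.5] [510.8 211.3] [468.3 175.9] [463.5 204.6]
y@120 [ 504.5 -421.5  120. ] [ 517.1 -310.8  120. ]
wall [469.7 346.6  70. ] [506.   82.8  70. ]
```

```bash
cat > plan.py <<'E'
import sys, numpy as np
from bench import state
from scipy.spatial.transform import Rotation as R
def pose():
    s=state();M=R.from_quat(s['orientation']).as_matrix();return np.array(s['eef_pos']),np.degrees(np.arctan2(M[1,0],M[0,0])),M
def plan(g,yaw,n=None,p=None,th=None):
    """rows to TCP g (mm), tool-x yaw (deg)"""
    p0,t0,M=pose(); p=p0 if p is None else p; th=t0 if th is None else th
    d=np.array(g)-p; dt=(yaw-th+180)%360-180
    n=n or int(max(np.ceil(np.linalg.norm(d)/40),np.ceil(abs(dt)/7),1)); out=[]
    for i in range(n):
        a=np.radians(th+dt*i/n); u=d/n
        out.append([round((u[0]*np.cos(a)+u[1]*np.sin(a))/1000,4),round((u[0]*np.sin(a)-u[1]*np.cos(a))/1000,4),round(-u[2]/1000,4),round(-dt/n,2)])
    print('from',p.round(1),round(th,1),'to',g,yaw)
    for i in range(0,n,5):print(str(out[i:i+5]).replace(' ',''))
E
python3 - <<'E'
from plan import *
from bench import imaging,state
p,t,M=pose();print(p,t,M.round(3).tolist())
T=np.array(imaging.camera_params('wrist')['pose']);print((M.T@(T[:3,3]-p)).round(1),(M.T@T[:3,:3]).round(3).tolist(),imaging.camera_params('wrist')['fov_y'])
plan((430,-260,205),50);plan((485,196,200),98,p=np.array((430,-260,205.)),th=50)
E
```

```text
[ 247.58046798 -573.21028512  205.10562862] 23.36972365021013 [[0.918, 0.397, -0.001], [0.397, -0.918, 0.001], [-0.0, -0.002, -1.0]]
[  81.7    0.6 -178.5] [[-0.001, -0.951, -0.31], [1.0, -0.0, -0.001], [0.001, -0.31, 0.951]] 67.63710842457674
from [ 247.6 -573.2  205.1] 23.4 to (430, -260, 205) 50
[[np.float64(0.0292),np.float64(-0.0215),np.float64(0.0),np.float64(-2.66)],[np.float64(0.0301),np.float64(-0.0201),np.float64(0.0),np.float64(-2.66)],[np.float64(0.031),np.float64(-0.0187),np.float64(0.0),np.float64(-2.66)],[np.float64(0.0319),np.float64(-0.0173),np.float64(0.0),np.float64(-2.66)],[np.float64(0.0326),np.float64(-0.0158),np.float64(0.0),np.float64(-2.66)]]
[[np.float64(0.0333),np.float64(-0.0142),np.float64(0.0),np.float64(-2.66)],[np.float64(0.034),np.float64(-0.0127),np.float64(0.0),np.float64(-2.66)],[np.float64(0.0345),np.float64(-0.0111),np.float64(0.0),np.float64(-2.66)],[np.float64(0.035),np.float64(-0.0094),np.float64(0.0),np.float64(-2.66)],[np.float64(0.0354),np.float64(-0.0078),np.float64(0.0),np.float64(-2.66)]]
from [ 430. -260.  205.] 50 to (485, 196, 200) 98
[[np.float64(0.0321),np.float64(-0.0209),np.float64(0.0004),-4.0],[np.float64(0.0334),np.float64(-0.0186),np.float64(0.0004),-4.0],[np.float64(0.0347),np.float64(-0.0163),np.float64(0.0004),-4.0],[np.float64(0.0357),np.float64(-0.0138),np.float64(0.0004),-4.0],[np.float64(0.0366),np.float64(-0.0113),np.float64(0.0004),-4.0]]
[[np.float64(0.0373),np.float64(-0.0087),np.float64(0.0004),-4.0],[np.float64(0.0378),np.float64(-0.0061),np.float64(0.0004),-4.0],[np.float64(0.0381),np.float64(-0.0034),np.float64(0.0004),-4.0],[np.float64(0.0383),np.float64(-0.0007),np.float64(0.0004),-4.0],[np.float64(0.0382),np.float64(0.0019),np.float64(0.0004),-4.0]]
[[np.float64(0.038),np.float64(0.0046),np.float64(0.0004),-4.0],[np.float64(0.0376),np.float64(0.0072),np.float64(0.0004),-4.0]]
```

```bash
sed -i 's/out.append(\[\(.*\)\])$/out.append([float(v) for v in (\1)])/' plan.py
python3 -m pendant '[[0.029,-0.021,0,-2.7],[0.030,-0.020,0,-2.7],[0.031,-0.019,0,-2.7],[0.032,-0.017,0,-2.7],[0.033,-0.016,0,-2.7]]' 0.6 10
python3 -m pendant '[[0.033,-0.014,0,-2.7],[0.034,-0.013,0,-2.7],[0.0345,-0.011,0,-2.7],[0.035,-0.0095,0,-2.7],[0.0355,-0.008,0,-2.7]]'
python3 - <<'E'
from plan import *
from bench import imaging
import cv2,pickle
P=imaging.camera_params('wrist');im=imaging.capture('wrist');cv2.imwrite('pics/w1.png',im[:,:,::-1]);pickle.dump(P,open('w1.pkl','wb'))
plan((485,196,205),98)
E
```

```text
time: 0.52
eef_pos: [339.4, -415.6, 205.6]
orientation: [0.948, 0.317, -0.0, -0.0]
contact_force: [0.4, -0.8, 0.3]
finger_gap: 70.8
finger_force: 0.0
time: 0.93
eef_pos: [429.6, -258.6, 205.7]
orientation: [0.905, 0.426, -0.0, -0.0]
contact_force: [-0.0, 0.2, 0.0]
finger_gap: 70.8
finger_force: 0.0
from [ 434.9 -249.9  206.1] 51.3 to (485, 196, 205) 98
[[0.0316,-0.02,0.0001,-3.89],[0.0329,-0.0178,0.0001,-3.89],[0.034,-0.0155,0.0001,-3.89],[0.035,-0.0132,0.0001,-3.89],[0.0358,-0.0108,0.0001,-3.89]]
[[0.0365,-0.0083,0.0001,-3.89],[0.0369,-0.0058,0.0001,-3.89],[0.0372,-0.0033,0.0001,-3.89],[0.0374,-0.0008,0.0001,-3.89],[0.0373,0.0018,0.0001,-3.89]]
[[0.0371,0.0043,0.0001,-3.89],[0.0368,0.0068,0.0001,-3.89]]
```

View pics/w1.png

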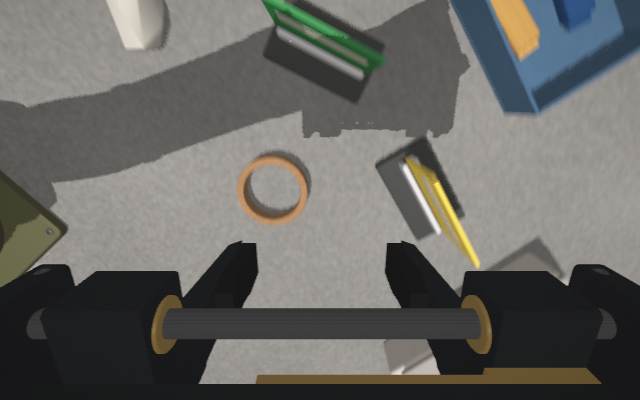

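The wrist view shows the yellow card's top edge running (408,158) to (477,265), with the tape at (273,189), green stand (322,50) and blue box at top right. I'll measure the card again when the arm is at rest, and go on to the clip.

```bash
python3 -m pendant '[[0.0315,-0.020,0,-3.9],[0.033,-0.018,0,-3.9],[0.034,-0.0155,0,-3.9],[0.035,-0.013,0,-3.9],[0.036,-0.011,0,-3.9]]' 0.6 10 >/dev/null
python3 -m pendant '[[0.0365,-0.008,0,-3.9],[0.037,-0.006,0,-3.9],[0.037,-0.003,0,-3.9],[0.037,-0.001,0,-3.9],[0.037,0.002,0,-3.9]]' >/dev/null
python3 -m pendant '[[0.037,0.004,0,-3.9],[0.037,0.007,0,-3.9],[0,0,0,0],[0,0,0,0]]'
python3 - <<'E'
from plan import *
from h import *
import pickle
P=imaging.camera_params('wrist');im=imaging.capture('wrist');cv2.imwrite('pics/w2.png',im[:,:,::-1]);pickle.dump(P,open('w2.pkl','wb'))
for b in blobs(mask(im,'red'),60):print(b)
print(proj('wrist',(490.7,196,116),P),pose()[:2])
E
```

```text
time: 2.15
eef_pos: [485.7, 186.8, 205.6]
orientation: [0.66, 0.751, 0.0, -0.001]
contact_force: [-0.1, -0.5, 0.3]
finger_gap: 70.8
finger_force: 0.0
(np.int32(661), [236.7, 132.3], [214, 111, 44, 44], [[233.8, 130.2], [52.3, 17.7], 45.0])
(np.int32(1617), [204.3, 163.2], [173, 139, 63, 50], [[203.7, 161.9], [47.9, 40.4], 42.1])
(np.int32(629), [314.3, 175.1], [304, 154, 23, 44], [[313.8, 175.3], [20.9, 44.6], 5.0])
(np.int32(694), [345.7, 175.0], [332, 154, 26, 43], [[346.2, 174.7], [44.8, 23.4], 82.6])
[326.65044657 184.94155646] (array([485.71358003, 184.1080181 , 205.34385523]), np.float64(97.196114644805))
```

View pics/w2.png

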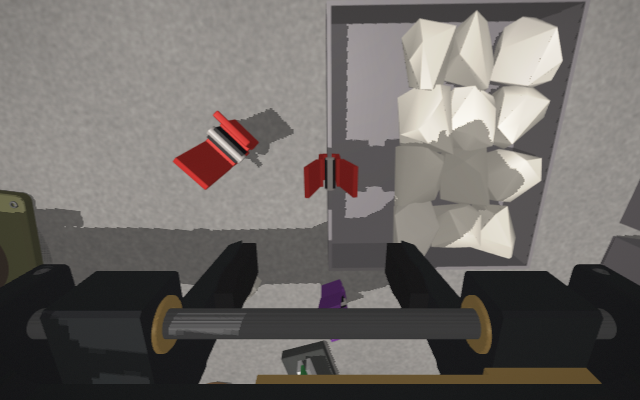

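The wrist view shows the red clip on the rim at (330,176), handles splayed left (305) and right (357), the wall running vertically at x=330. The fingers are clear of the lumps. Next, the corners.

Run:
```python
from plan import *
from h import *
import pickle
P=pickle.load(open('w2.pkl','rb'));im=cv2.imread('pics/w2.png')[:,:,::-1].copy()
m=mask(im,'red');cs,_=cv2.findContours(m,cv2.RETR_EXTERNAL,cv2.CHAIN_APPROX_NONE)
for c in cs:
    x,y,w,h=cv2.boundingRect(c)
    if cv2.contourArea(c)>200 and x>290:
        q=cv2.approxPolyDP(c,2.5,True)[:,0]
        for v in q:print(v,plane('wrist',v.astype(float),116,P)[:2].round(1),plane('wrist',v.astype(float),76,P)[:2].round(1))
        print()
for v in((330,20),(329,265)):print('wall',plane('wrist',v,70,P).round(1))
```

```text
[332 154] [491.6 225.1] [493.8 218.9]
[337 185] [500.2 197.2] [503.7 186.9]
[356 196] [519.5 188.9] [525.8 177.3]
[357 167] [515.9 216.3] [521.7 208.8]
[340 159] [499.4 221.5] [502.8 214.9]
[338 154] [497.  225.8] [500.  219.7]

[326 154] [486.3 224.4] [487.7 218.2]
[320 154] [480.9 223.7] [481.5 217.4]
[318 160] [479.8 218.1] [480.3 210.9]
[304 168] [468.1 209.2] [466.8 200.6]
[306 197] [473.  181.9] [472.4 169.3]
[322 185] [486.4 195.4] [487.9 184.8]

wall [475.1 340.6  70. ]
wall [509.   86.8  70. ]
```

Run:
```python
from plan import *
plan((493,198,150),97.8)
```

```text
from [485.7 184.1 205.3] 97.2 to (493, 198, 150) 97.8
[[0.0064,0.0045,0.0277,-0.3],[0.0064,0.0045,0.0277,-0.3]]
```

```bash
python3 -m pendant '[[0.0065,0.0045,0.0275,-0.3],[0.0065,0.0045,0.0275,-0.3],[0,0,0,0],[0,0,0,0]]'
python3 - <<'E'
from plan import *
from h import *
import pickle
for i in range(1):
    P=imaging.camera_params('wrist');im=imaging.capture('wrist');cv2.imwrite('pics/w3.png',im[:,:,::-1]);pickle.dump(P,open('w3.pkl','wb'))
m=mask(im,'red');cs,_=cv2.findContours(m,cv2.RETR_EXTERNAL,cv2.CHAIN_APPROX_NONE)
for c in cs:
    x,y,w,h=cv2.boundingRect(c)
    if cv2.contourArea(c)>200 and x>280:
        for v in cv2.approxPolyDP(c,3,True)[:,0]:print(v,plane('wrist',v.astype(float),116,P)[:2].round(1))
        print()
plan((493,198,83),97.8)
E
```

```text
time: 2.53
eef_pos: [492.5, 195.9, 150.0]
orientation: [0.658, 0.753, -0.002, -0.0]
contact_force: [-0.1, 0.7, 0.2]
finger_gap: 70.2
finger_force: 0.0
[326 170] [492.4 230.7]
[331 209] [500.3 201.5]
[354 227] [519.9 189.3]
[355 191] [515.8 217.9]
[336 179] [500.6 225. ]
[333 170] [497.4 231.4]

[319 170] [487.4 230. ]
[311 171] [481.7 228.5]
[310 178] [481.6 223.3]
[290 192] [468.2 210.7]
[293 228] [473.4 182.2]
[314 210] [487.6 199. ]

from [493.3 196.6 151.1] 97.6 to (493, 198, 83) 97.8
[[0.0007,-0.0,0.0341,-0.08],[0.0007,-0.0,0.0341,-0.08]]
```

```bash
python3 -m pendant '[[0.003,0.001,0.023,-0.2],[0,0,0.023,0],[0,0,0.022,0],[0,0,0,0],[0,0,0,0]]'
python3 -m pendant '[[0,0,0,0],[0,0,0,0],[0,0,0,0],[0,0,0,0],[0,0,0,0]]' -1 25
python3 -m pendant '[[0,0,0,0],[0,0,0,0],[0,0,0,0]]'
```

```text
time: 3.0
eef_pos: [494.2, 200.5, 83.7]
orientation: [0.657, 0.754, -0.0, 0.0]
contact_force: [-0.1, 0.6, 0.8]
finger_gap: 70.8
finger_force: 0.0
time: 3.42
eef_pos: [493.6, 201.5, 83.6]
orientation: [0.656, 0.754, -0.0, 0.0]
contact_force: [-3.6, 0.2, 11.4]
finger_gap: 39.1
finger_force: 6.3
time: 3.67
eef_pos: [491.7, 201.6, 84.7]
orientation: [0.656, 0.755, -0.001, -0.0]
contact_force: [-7.9, -2.0, 26.2]
finger_gap: 19.2
finger_force: 13.2
```

Run:
```python
from h import *
from bench import state
ims=[imaging.capture(n) for n in('wrist','scene','top')]
a=cv2.resize(ims[0][120:330,200:460],(400,300),interpolation=cv2.INTER_CUBIC)
b=cv2.resize(ims[1][165:255,330:450],(400,300),interpolation=cv2.INTER_CUBIC)
cv2.imwrite('pics/g1.png',np.hstack([a,b])[:,:,::-1])
print(state()['finger_gap'],state()['contact_force'],state()['finger_force'])
```

```text
7.541418625235433 [-7.72658466 -2.22675073 33.32975634] 16.961773289367557
```

View pics/g1.png

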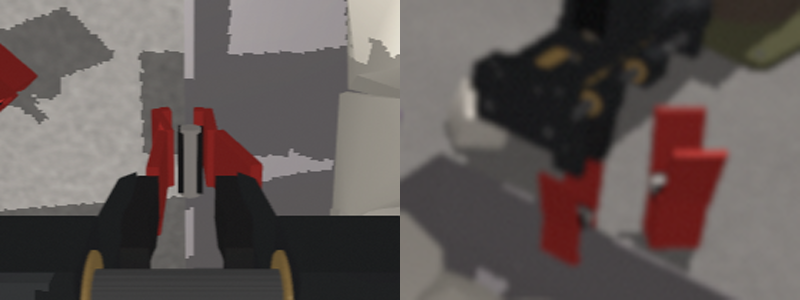

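Run:
```python
from h import *
from plan import *
p,t,M=pose();P=imaging.camera_params('wrist');print(p,t,P['cx'],P['cy'])
for k in(-9,0,9):
  for zz in(0,-18.7,-45):
    X=p+M@np.array([k,0,zz]);print(k,zz,'wrist',proj('wrist',X,P).round(0),'crop',((proj('wrist',X,P)-[200,120])/.675).round(0),'scene crop',((proj('scene',X)-[330,165])/.3+[400,0]).round(0))
im=imaging.capture('wrist');s=imaging.capture('scene')
a=cv2.resize(im[120:330,200:460],(400,300));b=cv2.resize(s[165:255,330:450],(400,300),interpolation=cv2.INTER_CUBIC)
cv2.imwrite('pics/g2.png',np.hstack([a,b])[:,:,::-1]);print(state()['finger_gap'],state()['contact_force'])
```

```text
[492.74606644 202.11349135  85.90762592] 98.0310133880126 321.1094758691097 200.50017140246538
-9 0 wrist [319. 246.] crop [177. 186.] scene crop [564. 193.]
-9 -18.7 wrist [319. 260.] crop [177. 207.] scene crop [567. 172.]
-9 -45 wrist [319. 285.] crop [176. 244.] scene crop [571. 141.]
0 0 wrist [319. 233.] crop [177. 168.] scene crop [575. 198.]
0 -18.7 wrist [319. 246.] crop [177. 187.] scene crop [578. 177.]
0 -45 wrist [319. 270.] crop [176. 222.] scene crop [582. 146.]
9 0 wrist [319. 220.] crop [177. 149.] scene crop [586. 204.]
9 -18.7 wrist [319. 232.] crop [177. 166.] scene crop [589. 182.]
9 -45 wrist [319. 254.] crop [176. 198.] scene crop [593. 151.]
0.5038218492436283 [-3.06150499 -1.14329714 21.57504417]
```

View pics/g2.png

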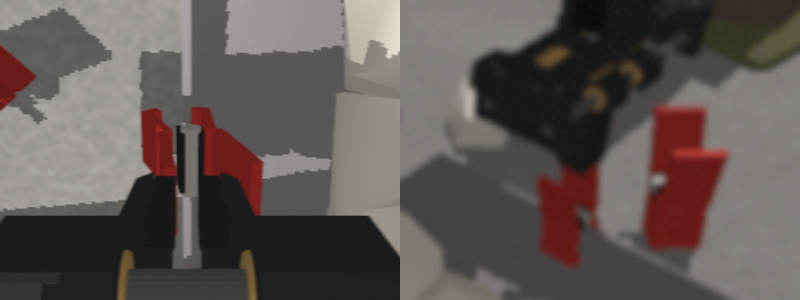

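Run:
```python
from h import *
for z in(206,221,236): print(z,proj('scene',(248,-573,z)).round(1))
y=np.array([.397,-.918,0])
for z in(206,236): print(z,proj('scene',np.array((248,-573,z))+44*y).round(1),proj('scene',np.array((248,-573,z))-44*y).round(1))
im=cv2.imread('pics/scene0.png')
cv2.imwrite('pics/c0.png',np.hstack([cv2.resize(im[35:95,235:315],(400,300),interpolation=cv2.INTER_CUBIC),cv2.resize(cv2.imread('pics/w3.png')[130:310,200:440],(400,300))]))
```

```text
206 [277.1  81.9]
221 [276.9  77.9]
236 [276.8  73.9]
206 [267.4  80.3] [287.   83.5]
236 [267.   72.4] [286.8  75.5]
```

View pics/c0.png

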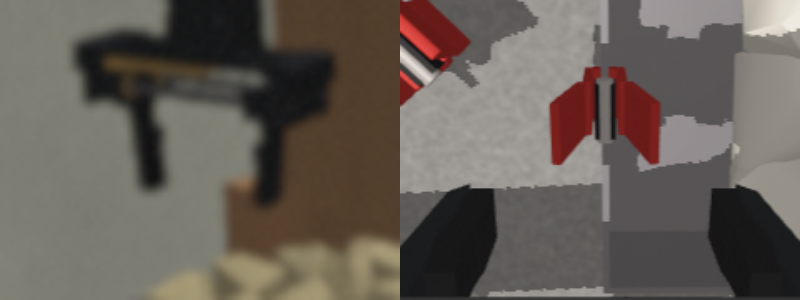

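Both fixed-camera and wrist views show the real fingertips about 30 mm above the reported TCP (scene tips at (265,72) and (288,75) match z=236, not 206). The fingers therefore closed over the handle tops. I'll raise, reopen and check the clip.

```bash
python3 -m pendant '[[0,0,-0.02,0],[0,0,-0.025,0],[0,0,-0.025,0]]'
python3 -m pendant '[[0,0,0,0],[0,0,0,0],[0,0,0,0],[0,0,0,0],[0,0,0,0]]' 0.6 10
python3 - <<'E'
from plan import *
from h import *
import pickle
P=imaging.camera_params('wrist');im=imaging.capture('wrist');s=imaging.capture('scene');cv2.imwrite('pics/w4.png',im[:,:,::-1])
a=cv2.resize(im[100:295,200:460],(400,300));b=cv2.resize(s[165:255,330:450],(400,300),interpolation=cv2.INTER_CUBIC)
cv2.imwrite('pics/g3.png',np.hstack([a,b])[:,:,::-1])
m=mask(im,'red');cs,_=cv2.findContours(m,cv2.RETR_EXTERNAL,cv2.CHAIN_APPROX_NONE)
for c in cs:
    x,y,w,h=cv2.boundingRect(c)
    if cv2.contourArea(c)>200 and x>270:
        for v in cv2.approxPolyDP(c,3,True)[:,0]:print(v,plane('wrist',v.astype(float),116,P)[:2].round(1))
        print()
m=mask(s,'red')
for b in blobs(m):print(b)
print(pose()[:2])
E
```

```text
time: 4.17
eef_pos: [493.5, 201.3, 153.7]
orientation: [0.656, 0.755, -0.001, -0.0]
contact_force: [-0.3, 1.2, -0.7]
finger_gap: 0.2
finger_force: 0.0
time: 4.58
eef_pos: [493.3, 201.1, 151.7]
orientation: [0.656, 0.755, -0.001, -0.0]
contact_force: [0.7, -0.1, -0.3]
finger_gap: 31.6
finger_force: 0.0
[324 175] [492.2 231.6]
[324 180] [492.7 227.8]
[334 184] [500.4 225.8]
[334 213] [503.9 203.2]
[363 230] [528.4 192.4]
[365 195] [524.7 220.6]
[340 184] [504.9 226.4]
[332 175] [498.  232.4]

[317 175] [487.1 230.8]
[309 176] [481.3 229.3]
[304 198] [479.7 211.9]
[305 233] [484.  183.5]
[309 233] [487.1 184. ]
[318 214] [491.9 200.7]

(np.int32(641), [413.8, 218.5], [404, 198, 23, 41], [[415.2, 218.3], [20.3, 41.3], 5.9])
(np.int32(338), [379.6, 226.6], [370, 210, 20, 34], [[377.8, 225.8], [18.3, 32.1], 17.4])
(np.int32(2077), [493.3, 385.3], [449, 358, 96, 42], [[496.5, 378.5], [95.0, 41.0], 0.0])
(array([493.48051386, 201.27780513, 151.94007867]), np.float64(97.97662624188409))
```

View pics/g3.png

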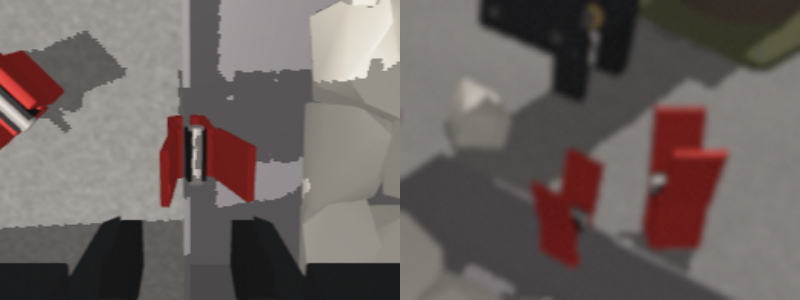

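The clip now leans about 11° toward the crate, with handle tops at crop (165,180) and (250,175), but it still straddles the wall. Squeezing it flat at the right height should straighten it. I'll open wider, shift 5 mm, and go 30 mm deeper than before.

```bash
python3 -m pendant '[[0,0.0025,0.003,0],[0,0.0025,0.003,0],[0,0,0,0],[0,0,0,0],[0,0,0,0]]' 0.8 10
python3 -m pendant '[[0,0,0.023,0],[0,0,0.023,0],[0,0,0.023,0],[0,0,0.023,0],[0,0,0,0]]'
python3 -m pendant '[[0,0,0,0],[0,0,0,0],[0,0,0,0],[0,0,0,0],[0,0,0,0]]' -1 25
python3 -m pendant '[[0,0,0,0],[0,0,0,0],[0,0,0,0],[0,0,0,0]]'
```

```text
time: 5.1
eef_pos: [498.9, 202.2, 146.7]
orientation: [0.656, 0.755, -0.0, -0.0]
contact_force: [-0.6, -0.9, 0.5]
finger_gap: 72.9
finger_force: 0.0
time: 5.52
eef_pos: [496.6, 200.9, 51.6]
orientation: [0.656, 0.755, -0.003, -0.001]
contact_force: [-0.1, 0.0, -0.6]
finger_gap: 79.7
finger_force: 0.0
time: 5.93
eef_pos: [500.1, 202.5, 56.0]
orientation: [0.656, 0.754, 0.001, 0.001]
contact_force: [1.5, 0.8, 1.0]
finger_gap: 47.9
finger_force: 0.3
time: 6.27
eef_pos: [497.6, 202.3, 55.9]
orientation: [0.656, 0.755, -0.001, -0.0]
contact_force: [-4.2, -0.8, 12.2]
finger_gap: 30.0
finger_force: 24.5
```

```bash
python3 -m pendant '[[0,0,-0.015,0],[0,0,-0.025,0],[0,0,-0.035,0],[0,0,-0.035,0],[0,0,-0.03,0]]'
python3 -m pendant '[[0,0,-0.015,0],[0,0,0,0],[0,0,0,0]]'
python3 - <<'E'
from plan import *
from h import *
p,t,M=pose();P=imaging.camera_params('wrist');im=imaging.capture('wrist');s=imaging.capture('scene');tp=imaging.capture('top')
cv2.imwrite('pics/w5.png',im[:,:,::-1]);cv2.imwrite('pics/s5.png',s[:,:,::-1])
uv=proj('scene',p+[0,0,20]).astype(int);x,y=uv
a=cv2.resize(im[150:300,220:420],(400,300));b=cv2.resize(s[y-60:y+60,x-80:x+80],(400,300),interpolation=cv2.INTER_CUBIC)
cv2.imwrite('pics/g4.png',np.hstack([a,b])[:,:,::-1]);print(uv,p,t)
g=(470,-240,175)
plan((455,-100,205),85);plan((509,-363,195),83.5,p=np.array([455.,-100,205]),th=85)
E
```

```text
time: 6.68
eef_pos: [498.5, 202.1, 196.8]
orientation: [0.656, 0.755, -0.0, -0.0]
contact_force: [0.0, 0.3, -1.3]
finger_gap: 29.9
finger_force: 24.2
time: 6.93
eef_pos: [498.9, 201.9, 210.1]
orientation: [0.656, 0.754, 0.0, 0.0]
contact_force: [-0.2, -1.3, -1.2]
finger_gap: 29.3
finger_force: 24.2
[387 171] [498.93930391 201.91773322 210.07243002] 97.94764860224926
from [497.9 201.4 208.2] 98.0 to (455, -100, 205) 85
[[-0.0366,-0.0105,0.0004,1.62],[-0.0368,-0.0095,0.0004,1.62],[-0.0371,-0.0084,0.0004,1.62],[-0.0373,-0.0074,0.0004,1.62],[-0.0375,-0.0063,0.0004,1.62]]
[[-0.0377,-0.0053,0.0004,1.62],[-0.0378,-0.0042,0.0004,1.62],[-0.0379,-0.0031,0.0004,1.62]]
from [ 455. -100.  205.] 85 to (509, -363, 195) 83.5
[[-0.0368,0.011,0.0014,0.21],[-0.0367,0.0111,0.0014,0.21],[-0.0367,0.0112,0.0014,0.21],[-0.0366,0.0114,0.0014,0.21],[-0.0366,0.0115,0.0014,0.21]]
[[-0.0365,0.0116,0.0014,0.21],[-0.0365,0.0118,0.0014,0.21]]
```

View pics/g4.png

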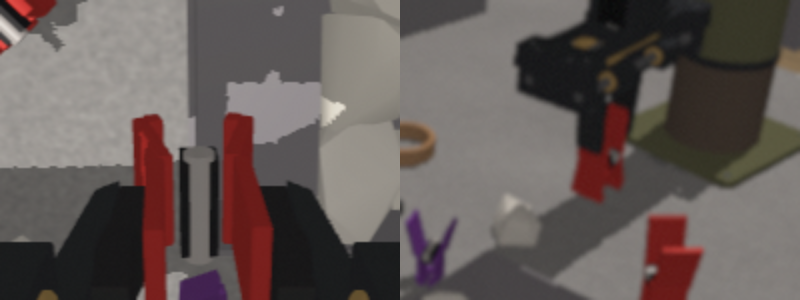

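The clip is gripped flat on its stops: handles parallel at crop (150,200) and (255,200), symmetric about the pin at (200,200), fingers outside. Next I hover past the card so that the wrist camera sits right above its edge.

```bash
python3 -m pendant '[[-0.0365,-0.0105,0,1.6],[-0.037,-0.0095,0,1.6],[-0.037,-0.0085,0,1.6],[-0.037,-0.0075,0,1.6],[-0.0375,-0.0065,0,1.6]]' >/dev/null
python3 -m pendant '[[-0.0375,-0.0055,0,1.6],[-0.038,-0.004,0,1.6],[-0.038,-0.003,0,1.6],[-0.037,0.011,0,0.5],[-0.037,0.011,0,0.5]]'
python3 - <<'E'
from plan import *
plan((508,-450,212),83.5)
E
```

```text
time: 7.92
eef_pos: [469.8, -176.4, 208.6]
orientation: [0.742, 0.67, -0.001, -0.001]
contact_force: [0.8, -0.1, -1.1]
finger_gap: 29.6
finger_force: 24.2
from [ 469.8 -176.4  208.6] 84.2 to (508, -450, 212) 83.5
[[-0.0383,0.0094,-0.0005,0.09],[-0.0383,0.0095,-0.0005,0.09],[-0.0383,0.0095,-0.0005,0.09],[-0.0383,0.0096,-0.0005,0.09],[-0.0383,0.0097,-0.0005,0.09]]
[[-0.0383,0.0097,-0.0005,0.09],[-0.0382,0.0098,-0.0005,0.09]]
```

```bash
python3 -m pendant '[[-0.038,0.0095,0,0.1],[-0.038,0.0095,0,0.1],[-0.038,0.0095,0,0.1],[-0.038,0.0095,0,0.1],[-0.037,0.0095,0,0.1]]' >/dev/null
python3 -m pendant '[[-0.037,0.0095,0,0],[-0.037,0.0095,0,0],[0,0,0,0],[0,0,0,0],[0,0,0,0]]'
cat > card.py <<'E'
from plan import *
from h import *
import pickle,sys
p,t,M=pose();P=imaging.camera_params('wrist');im=imaging.capture('wrist');n=sys.argv[1]
cv2.imwrite(f'pics/{n}.png',im[:,:,::-1]);pickle.dump((P,p,M),open(n+'.pkl','wb'))
m=mask(im,'yellow')
for b in blobs(m,100):print(b)
cs,_=cv2.findContours(m,cv2.RETR_EXTERNAL,cv2.CHAIN_APPROX_NONE)
if cs:
    c=max(cs,key=cv2.contourArea)
    for v in cv2.approxPolyDP(c,2.5,True)[:,0]:
        X=plane('wrist',v.astype(float),120,P);print(v,X.round(1)[:2],'tool',(M.T@(X-p)).round(1))
print('pose',p.round(1),round(t,2))
E
python3 card.py w6
python3 -c "
from h import *
im=cv2.imread('pics/w6.png')[:,:,::-1]
for r in range(60,200,15): 
    row=cv2.cvtColor(im[r:r+1],cv2.COLOR_RGB2HSV)[0]; print(r,[(i,*row[i].tolist()) for i in range(300,345,3)])
" | cut -c1-420
```

```text
time: 8.75
eef_pos: [509.2, -441.7, 207.9]
orientation: [0.745, 0.667, 0.0, -0.002]
contact_force: [0.2, 1.0, -0.8]
finger_gap: 29.3
finger_force: 24.2
(np.int32(562), [312.8, 99.7], [310, 36, 8, 135], [[313.3, 103.0], [5.3, 134.1], 1.2])
[315  36] [ 519.6 -310.1] tool [131.7  -3.8  88.3]
[312  38] [ 517.1 -311.3] tool [130.3  -6.2  88.3]
[310 170] [ 502.5 -417.5] tool [23.1 -9.1 88. ]
[314 158] [ 507.4 -407. ] tool [34.  -5.4 88. ]
pose [ 509.2 -441.7  207.9] 83.71
60 [(300, 30, 5, 54), (303, 30, 5, 54), (306, 15, 6, 86), (309, 10, 5, 158), (312, 23, 157, 177), (315, 24, 158, 173), (318, 23, 65, 79), (321, 170, 5, 159), (324, 8, 7, 156), (327, 90, 5, 54), (330, 45, 9, 55), (333, 45, 9, 55), (336, 60, 5, 54), (339, 30, 5, 54), (342, 60, 9, 55)]
75 [(300, 30, 5, 54), (303, 30, 5, 54), (306, 15, 5, 106), (309, 8, 6, 159), (312, 24, 158, 176), (315, 24, 159, 168), (318, 23, 65, 67), (321, 0, 5, 159), (324, 10, 6, 136), (327, 40, 14, 55), (330, 30, 5, 54), (333, 30, 5, 53), (336, 45, 9, 55), (339, 60, 5, 55), (342, 60, 5, 54)]
90 [(300, 45, 9, 54), (303, 30, 5, 54), (306, 0, 5, 111), (30
[... 1567 characters left out ...]
 10, 15, 100), (333, 12, 13, 96), (336, 12, 13, 99), (339, 12, 13, 100), (342, 15, 10, 99)]
180 [(300, 17, 14, 164), (303, 17, 12, 155), (306, 13, 14, 162), (309, 17, 11, 164), (312, 13, 14, 166), (315, 15, 12, 164), (318, 17, 14, 160), (321, 15, 12, 168), (324, 19, 12, 171), (327, 13, 14, 164), (330, 17, 14, 160), (333, 17, 15, 157), (336, 13, 14, 166), (339, 17, 11, 161), (342, 17, 11, 158)]
195 [(300, 20, 14, 160), (303, 17, 14, 160), (306, 13, 11, 164), (309, 10, 14, 166), (312, 17, 14, 163), (315, 8, 13, 163), (318, 15, 15, 165), (321, 17, 12, 154), (324, 15, 13, 159), (327, 17, 14, 161), (330, 15, 16, 164), (333, 17, 11, 159), (336, 15, 13, 159), (339, 20, 14, 166), (342, 19, 12, 169)]
```

Run:
```python
from h import *
import pickle
P,p,M=pickle.load(open('w6.pkl','rb'));im=cv2.imread('pics/w6.png')[:,:,::-1].copy()
m=mask(im,'red');m[:190]=0
for r in range(215,300,8):
    c=np.where(m[r,240:400])[0]+240
    if len(c):
        L=c[c<320];R=c[c>=320]
        if len(L) and len(R):
            rs=[r,L.min(),L.max(),R.min(),R.max(),(L.max()+R.min())/2,(L.min()+R.max())/2]
            # inner faces mid; y_t of mid ray at candidate heights above eef
            print(*rs,[float((M.T@(plane('wrist',((L.max()+R.min())/2,r),p[2]+h,P)-p))[1].round(2)) for h in(14,40,60)])
g=im.mean(2)
h=cv2.cvtColor(im,cv2.COLOR_RGB2HSV).astype(int);S=h[:,:,1]
for r in range(50,160,12):
    V=im[r,:,0].astype(float)-im[r,:,2]; print(r,[int(v) for v in V[305:322]],im[r,309:318,0].tolist())
```

```text
215 287 300 332 345 316.0 316.0 [-1.9, -1.38, -0.99]
223 287 301 332 345 316.5 316.0 [-1.63, -1.16, -0.79]
231 287 305 332 345 318.5 316.0 [-0.46, -0.17, 0.05]
239 288 305 332 347 318.5 317.5 [-0.48, -0.19, 0.03]
247 292 305 332 350 318.5 321.0 [-0.5, -0.21, 0.02]
255 292 305 332 353 318.5 322.5 [-0.52, -0.22, 0.01]
263 291 305 332 355 318.5 323.0 [-0.54, -0.24, -0.01]
271 291 305 334 355 319.5 323.0 [0.07, 0.27, 0.43]
279 291 301 338 355 319.5 323.0 [0.05, 0.26, 0.42]
287 292 301 339 355 320.0 323.5 [0.36, 0.52, 0.64]
295 293 302 341 354 321.5 323.5 [1.32, 1.32, 1.33]
50 [4, 5, 5, 5, 5, 5, 52, 108, 108, 109, 109, 101, 71, 31, 4, 3, 5] [96, 97, 135, 175, 176, 176, 176, 162, 126]
62 [0, 2, 3, 2, 1, 13, 57, 109, 109, 110, 107, 85, 46, 20, 2, 3, 2] [157, 160, 168, 177, 177, 177, 173, 156, 121]
74 [1, 2, 4, 3, 3, 22, 78, 110, 110, 109, 105, 69, 33, 17, 2, 3, 4] [159, 161, 170, 176, 176, 176, 169, 152, 124]
86 [1, 2, 4, 3, 4, 31, 97, 110, 110, 109, 97, 67, 41, 1, 2, 2, 3] [159, 163, 172, 176, 176, 176, 164, 138, 109]
98 [1, 3, 3, 4, 3, 36, 110, 111, 110, 107, 85, 48, 20, 2, 3, 3, 3] [159, 164, 176, 177, 177, 172, 157, 124, 79]
110 [4, 3, 3, 3, 15, 59, 111, 110, 110, 105, 71, 34, 16, 2, 3, 4, 3] [159, 167, 176, 176, 176, 168, 152, 123, 66]
122 [3, 3, 1, 2, 12, 75, 110, 110, 110, 99, 63, 21, 2, 2, 3, 3, 3] [242, 202, 175, 175, 175, 166, 137, 103, 90]
134 [3, 1, 1, 2, 15, 97, 110, 109, 108, 86, 49, 21, 3, 3, 3, 3, 4] [236, 187, 175, 175, 172, 157, 124, 80, 89]
146 [7, 0, 1, 1, 16, 110, 110, 110, 106, 81, 48, 16, 3, 4, 4, 3, 3] [230, 174, 174, 174, 167, 149, 120, 70, 110]
158 [9, 9, 9, 19, 60, 109, 110, 110, 104, 84, 38, 9, 9, 9, 8, 9, 8] [170, 174, 174, 174, 165, 146, 157, 172, 173]
```

```bash
python3 -m pendant '[[0.0385,-0.003,0.012,0.6],[0.0385,-0.003,0.012,0.7],[0,0,0.012,0],[0,0,0,0],[0,0,0,0]]'
cat >> card.py <<'E'
M2=M.T
for r in range(60,240,12):
    V=im[r,:,0].astype(float)-im[r,:,2]; f=np.where((V[280:360]>80)&(im[r,280:360,1]>95)&(im[r,280:360,0]>171))[0]+280
    if len(f):
        e=f.min()-1+ (80-V[f.min()-1])/max(V[f.min()]-V[f.min()-1],1)
        X=M.T@(plane('wrist',(e+.0,r),120,P)-p);print(r,round(e,1),f.max(),'x_t %.1f left y_t %.1f centre %.1f'%(X[0],X[1],X[1]+2))
E
python3 card.py w7
```

```text
time: 9.22
eef_pos: [512.4, -364.8, 173.7]
orientation: [0.752, 0.66, -0.001, -0.001]
contact_force: [0.4, -0.5, -0.9]
finger_gap: 29.9
finger_force: 24.2
(np.int32(390), [318.7, 174.1], [317, 130, 5, 93], [[319.0, 176.0], [92.0, 4.0], 90.0])
[321 130] [ 521.2 -304. ] tool [61.5  1.  53.7]
[318 130] [ 519.  -303.7] tool [61.5 -1.3 53.7]
[317 222] [ 508.1 -378.1] tool [-13.7  -2.5  53.7]
[320 220] [ 510.8 -376.6] tool [-11.9   0.1  53.7]
pose [ 512.4 -364.8  173.7] 82.53
144 316.0 320 x_t 50.9 left y_t -2.9 centre -0.9
156 314.8 320 x_t 41.7 left y_t -3.9 centre -1.9
168 316.6 320 x_t 32.2 left y_t -2.5 centre -0.5
180 316.4 320 x_t 22.4 left y_t -2.7 centre -0.7
192 316.3 320 x_t 12.4 left y_t -2.9 centre -0.9
204 316.3 320 x_t 2.2 left y_t -3.0 centre -1.0
216 316.2 319 x_t -8.4 left y_t -3.1 centre -1.1
```

```bash
python3 -m pendant '[[0.003,-0.0005,0.01,0],[0.003,0,0.01,0],[0,0,0.01,0],[0,0,0.008,0],[0,0,0,0]]'
python3 -m pendant '[[0,0,0.004,0],[0,0,0.004,0],[0,0,0.004,0],[0,0,0.004,0],[0,0,0,0]]'
python3 card.py w8 | tail -7
```

```text
time: 9.68
eef_pos: [511.3, -359.7, 133.3]
orientation: [0.753, 0.658, -0.001, -0.002]
contact_force: [-0.4, -0.8, -1.0]
finger_gap: 29.7
finger_force: 24.2
time: 10.1
eef_pos: [512.4, -359.9, 119.0]
orientation: [0.753, 0.658, -0.0, -0.001]
contact_force: [0.5, 0.9, -1.0]
finger_gap: 29.5
finger_force: 24.2
[321 221] [ 514.6 -351. ] tool [ 9.2  1.  -1. ]
pose [ 512.4 -359.9  119. ] 82.36
168 315.7 321 x_t 43.6 left y_t -2.1 centre -0.1
180 315.7 321 x_t 36.1 left y_t -2.2 centre -0.2
192 314.4 321 x_t 28.5 left y_t -3.1 centre -1.1
204 314.4 321 x_t 20.6 left y_t -3.1 centre -1.1
216 314.5 321 x_t 12.6 left y_t -3.1 centre -1.1
```

```bash
for i in 1; do
python3 -m pendant '[[0,0,0.003,0],[0,0,0.003,0],[0,0,0.002,0],[0,0,0,0],[0,0,0,0]]'
python3 -m pendant '[[0,0,0.001,0],[0,0,0.001,0],[0,0,0,0],[0,0,0,0]]' | grep -E 'eef|contact'
done
```

```text
time: 10.57
eef_pos: [512.8, -360.0, 111.7]
orientation: [0.753, 0.658, -0.0, -0.0]
contact_force: [0.2, 0.3, -1.3]
finger_gap: 29.7
finger_force: 24.2
eef_pos: [512.8, -360.0, 109.8]
contact_force: [-0.4, -0.7, -1.0]
```

```bash
python3 -m pendant '[[0,0,0.001,0],[0,0,0.001,0],[0,0,0,0],[0,0,0,0]]' | grep -E 'eef|contact'
python3 -m pendant '[[0,0,0.001,0],[0,0,0.001,0],[0,0,0,0],[0,0,0,0]]' | grep -E 'eef|contact'
```

```text
eef_pos: [512.9, -360.0, 107.8]
contact_force: [0.4, -0.1, -0.7]
eef_pos: [513.0, -360.1, 105.9]
contact_force: [0.6, 0.7, -0.2]
```

```bash
python3 -m pendant '[[0,0,0.001,0],[0,0,0.001,0],[0,0,0,0],[0,0,0,0]]' | grep -E 'eef|contact'
```

```text
eef_pos: [513.0, -360.1, 103.9]
contact_force: [0.3, 0.2, 0.9]
```

```bash
python3 -m pendant '[[0,0,0.001,0],[0,0,0.001,0],[0,0,0,0],[0,0,0,0]]' | grep -E 'eef|contact'
python3 -m pendant '[[0,0,0,0],[0,0,0,0]]' | grep -E 'eef|contact|finger'
python3 -m pendant '[[0,0,0,0],[0,0,0,0]]' | grep -E 'eef|contact|finger'
python3 card.py w9 | tail -5
```

```text
eef_pos: [513.0, -360.1, 101.9]
contact_force: [-0.5, -1.0, 1.5]
eef_pos: [513.0, -360.1, 101.9]
contact_force: [-0.3, -0.1, 2.1]
finger_gap: 29.5
finger_force: 24.2
eef_pos: [513.0, -360.1, 101.9]
contact_force: [-0.1, 0.6, 1.2]
finger_gap: 29.7
finger_force: 24.2
168 314.5 320 x_t 47.2 left y_t -2.5 centre -0.5
180 314.5 320 x_t 40.4 left y_t -2.5 centre -0.5
192 314.2 320 x_t 33.5 left y_t -2.7 centre -0.7
204 314.2 320 x_t 26.4 left y_t -2.8 centre -0.8
216 314.2 320 x_t 19.1 left y_t -2.8 centre -0.8
```

The net push is about 2.6 N, rising about 0.4 N/mm as the foam should. Contact came at the height expected for the bottom of the mouth, and the card is centred to under 1 mm. Handing in.

```bash
python3 -c "
from bench import job_done;print(job_done())"
```

```text
the job is handed in; nothing more can be done
None
```

I handed in the job with the red clip held squeezed and gaping over the middle of the yellow card's top edge, pressing at about 2.6 N; the verdict was not shown, and my first grip missed and pressed on the clip in place before the second one took it.

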